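Unclip the crate, stack a lamp module in its fixture and cover it again

ROBOT

A 6-joint arm with a two-finger parallel gripper is mounted at the origin on a cart in front of the work surface, level with it; the furniture and walls round the work are solid. World frame = base frame: x ahead of the robot, y to its left, z up, the work surface at z = 0. Lengths are in m, angles in rad, forces in N, time in s.
With the tool pointing down it reaches from about 0.3 to 0.875 m from the base axis. Payload 6.4 kg.
Tool frame: the origin (TCP) lies at the very end of the fingers, on their centre line; the grasp point (between the pads) lies 19 mm behind it; z points along the fingers, y is the line along which they close (so a half turn about z gives the same grasp; the last joint's range is limited). The gripper opens to 85 mm and grips with 20 to 120 N. Pads are 22 mm wide; open, the fingers measure 114 mm over their backs; the gripper's body (76 mm by 85 mm) begins 54 mm behind the grasp point. The pads swing forward as they close: fully open they stand 13 mm farther back than shut.
Start: joints at [-1.532, 0.181, 1.607, -0, 1.354, -0.206], TCP at [0.139, -0.558, 0.231] pointing down, gripper open.
Joint ranges: [-2.99, 2.99], [-0.89, 2.07], [0.3, 2.58], [-1.14, 4.28], [0, 2.63], [-3.12, 3.12]. Speed limits (rad/s): [2.57, 2.57, 3.01, 3.14, 3.14, 3.14].

INTERFACE

Orientations are given as a unit quaternion [w, x, y, z].
In Python, from bench import ctrl, camera, calibration, order, outline_of gives the robot as it stands.
- The arm moves only by the tool move_arm, never from a script. Its argument "series" is a list that holds one entry, the list of rows, each a list of 5 numbers: the opening, from 0 (shut) to 1 (fully open), then the shift along the tool's x, y, z in mm, then the turn about the tool's z in rad. A call has exactly 10 rows; each row is the pose to reach, as a shift and turn from the pose commanded when the call began, along the tool's axes at that moment; what a row does not reach only later rows make up. A row lasts 1/12 s, in which the tool goes at most 41.7 mm and 7.16 degrees, less where a joint would pass 70% of its speed; a pose out of reach is approached as far as the arm can. A call with a gripper value outside its range is refused whole. The fingers move at their own pace and stop on an object; the grip force is fixed at half the most. Time passes only in rows, so rows that repeat a pose let the fingers close, or fill a call up. It gives the time, the measured TCP pose, the force, the opening and the grip force at its end, in the units of the state.
- ctrl.get_obs(): the state, without advancing time (a new reading comes with each control period).
- camera(name): name is "side" or "top" or "wrist"; returns (picture, depth): 400x640x3 uint8, blue, green, red; 400x640 float32, m along the optical axis (not along the pixel's ray), 0 where there is no reading.
- calibration(name): a dict with "intrinsics" (3x3 intrinsics, pixels), "rvec" (rotation vector, rad) and "tvec" (3), from world to camera coordinates, as OpenCV has them. Camera axes: x right, y down, z forward; pixel columns grow to the right and rows downward; lengths in m; the calibration is good to about 2 mm. A picture is of the moment at which its call begins: read the wrist's pose just before it. calibration takes no time and is no camera call; for the wrist camera it gives the pose at the moment of the call.
- order.hand_in(): hands the job in; it is judged then, once.
Trained networks look in the newest picture that a camera, given by its name, has taken for a name from the list of things; names that differ only in an ending like _2 or _b are one class to them, and where a whole thing is asked for, a point or a joint stands for the part that bears it (a point fixed in the world has none). Each returns a list of dicts, best first, with "conf" (0 to 1); they miss things now and then, are a little off and sometimes report something else, mostly with a low value. They report only what shows in the picture. A call takes as long as a camera call. They do not tell look-alikes from the thing itself.
- outline_of(target, camera): "region" (400x640 bool, what is visible of it) and "bbox" ([centre column, centre row, width, height] in pixels, round what is visible of it).
The state is a dict: "time_s": time; "q": joint angles; "dq": joint speeds; "joint_efforts": joint torques, N m; "eef_pos": TCP position; "eef_rot": TCP orientation; "wrist_force": force on the tool from outside, world axes, zero at the start; "torque": the same for the moment, N m; "opening": opening from 0.0 (shut) to 1.0 (fully open); "grasp_force": force on a finger pad.
Only numpy, scipy, OpenCV 4.12 (cv2) and the standard library are available. Lean on these libraries where they do the work, as an engineer would, in place of code of your own. Each camera call takes 0.05 s, during which the arm holds its last target. There are 200 camera calls.

TASK

Flip both sprung clips off the lid of the grey crate, then lift the lid off and lay it right way up on the worktop beside the crate, where it is free. Build the lamp module in the crate's four-post fixture, first the finned heat sink, then every flat grey spacer disc that is there, and the black lens cap last, lens upwards, letting go of each so that all sit flat on one another between the posts. Finally set the lid back squarely on the crate as a dust cover, leaving the clips open, and do not disturb the flux jar or the solder reel at any time.

Things in the scene. Friction and masses are not known exactly. Their poses are not given: they have to be found in the camera images.
- crate: Grey crate fixed to the worktop (place and yaw vary): 170 mm along its x, 150 mm along its y, walls 40 mm high and 5 mm thick. Origin: centre of its underside, on the worktop. A four-post fixture stands in its middle, a sprung clip on its +y and its -y side. Inside there is 140 mm along y for the open fingers.
- pocket (a point): Centre of the fixture's floor, 10 mm above the worktop in the crate's middle; axes as the crate, z up. Four steel posts, 6 mm thick, round-topped, 60 mm high over this point, stand at x = +-21.8, y = +-18.3 mm: a 48 mm round part fits with 1.4 mm to spare all round. Put parts in with the fingers on their +y and -y sides (crate axes), where the gap between posts is 37 mm.
- lid: Grey lid, a hollow hood open below, 170 mm (x) by 163 mm (y, over its two flanges), 46 mm high, about 0.3 kg. Origin: centre of its lower edge, 40 mm above the worktop while it is on the crate, where its axes are the crate's. Lift it straight up at least 50 mm to clear the posts and the stack; back on the crate it simply rests on the rim.
- lid_grip (a point): Centre of the lid's handle, 73 mm above the lid's lower edge: a straight black bar 100 mm long (along the lid's x), 14 mm wide and 14 mm high, 20 mm clear above the lid's top; 76 mm are free between its feet. Axes as the lid, z up.
- clip_left_tab (a point): Middle of the top of the thumb tab of the steel clip on the crate's +y side (left seen from the robot): a plate 30 mm wide (crate x) sticking out level to 46 mm from the hinge. When shut this point is 49 mm above the worktop, 122 mm from the pocket along the crate's y. Pressed straight down there by about 18 mm (under 10 N) the clip turns outward and springs open.
- clip_right_tab (a point): The same on the crate's -y side (right seen from the robot), mirrored.
- clip_left (a joint): Angle of the left clip: 0 shut, with its hook over the lid's flange, to 0.84 rad fully open (outward). Hinge along the crate's x, 84 mm from the pocket, 20 mm above the worktop. An over-centre spring pushes it shut below 0.42 rad and open beyond that.
- clip_right (a joint): The same for the right clip.
- heat_sink_mid (a point): Lamp heat sink: dark metal cylinder with ring fins, 48 mm across, 24 mm high, 90 g. Origin of this point: the part's centre, half-way up; z up. It stands right way up on the worktop, right of the crate; it may start at any of five spots.
- spacer1_mid (a point): Flat grey round spacer disc with a bright metal centre, 48 mm across, 10 mm high, 30 g; one to three alike are there. Origin of this point: the part's centre, half-way up; z up. It stands right way up on the worktop, right of the crate; it may start at any of five spots.
- spacer2_mid (a point): Flat grey round spacer disc with a bright metal centre, 48 mm across, 10 mm high, 30 g; one to three alike are there. Origin of this point: the part's centre, half-way up; z up. It stands right way up on the worktop, right of the crate; it may start at any of five spots.
- spacer3_mid (a point): Flat grey round spacer disc with a bright metal centre, 48 mm across, 10 mm high, 30 g; one to three alike are there. Origin of this point: the part's centre, half-way up; z up. It stands right way up on the worktop, right of the crate; it may start at any of five spots.
- lens_cap_mid (a point): Black lens cap: disc 48 mm across, 10 mm high, with a glass lens 33 mm across that bulges 4 mm above it, 35 g. Origin of this point: the axis, 5 mm above the underside; z up. It stands lens up on the worktop, right of the crate; it may start at any of five spots.
- jar_mid (a point): Flux jar with a black lid, 39 mm across, 31 mm high; leave it alone. Point at its centre.
- reel_mid (a point): Solder reel, 52 mm across, 29 mm high; leave it alone. Point at its centre.
Mind the look-alikes: they are no part of the job. What is shaped like the part that bears spacer3_mid but orange or red is not meant.

How it is judged:
On the way, in this order (a step that is already met when the one before it is completed fails the run):
1. both clips are flipped open (value of joint each of clip_left, clip_right above 0.7 rad), for 0.2 s.
2. the lid lies right way up on the worktop beside the crate, released (all of step 1 and height (world z) of lid_grip below 0.08 m and angle between lid_grip's own z axis and vertical below 0.08 rad and horizontal distance between lid_grip and pocket above 0.17 m and contact force between lid and the fingers below 0.1 N), for 0.2 s.
3. the heat sink sits flat on the fixture's floor between the posts, released (horizontal distance between heat_sink_mid and pocket below 0.0045 m and angle between heat_sink_mid's own z axis and vertical below 0.08 rad and z of heat_sink_mid in the frame of pocket between 0.009 and 0.0145 m and contact force between heat_sink and the fingers below 0.1 N), for 0.2 s.
4. every spacer present lies flat on the heat sink between the posts, released (horizontal distance between each of heat_sink_mid, spacer1_mid, spacer2_mid, spacer3_mid and pocket below 0.0045 m and angle between each of heat_sink_mid, spacer1_mid, spacer2_mid, spacer3_mid's own z axis and vertical below 0.08 rad and z of heat_sink_mid in the frame of pocket between 0.009 and 0.0145 m and z of spacer1_mid in the frame of pocket between 0.026 and 0.0525 m and z of spacer2_mid in the frame of pocket between 0.026 and 0.0525 m and z of spacer3_mid in the frame of pocket between 0.026 and 0.0525 m and contact force between each of spacer1, spacer2, spacer3 and the fingers below 0.1 N), for 0.2 s.
5. the lens cap lies flat on top of the spacers (horizontal distance between each of heat_sink_mid, spacer1_mid, spacer2_mid, spacer3_mid, lens_cap_mid and pocket below 0.0045 m and angle between each of heat_sink_mid, spacer1_mid, spacer2_mid, spacer3_mid, lens_cap_mid's own z axis and vertical below 0.08 rad and z of heat_sink_mid in the frame of pocket between 0.009 and 0.0145 m and z of spacer1_mid in the frame of pocket between 0.026 and 0.0525 m and z of spacer2_mid in the frame of pocket between 0.026 and 0.0525 m and z of spacer3_mid in the frame of pocket between 0.026 and 0.0525 m and z of lens_cap_mid in the frame of pocket between 0.036 and 0.0625 m and z of lens_cap_mid in the frame of spacer1_mid above 0.007 m and z of lens_cap_mid in the frame of spacer2_mid above 0.007 m and z of lens_cap_mid in the frame of spacer3_mid above 0.007 m and contact force between lens_cap and the fingers below 0.1 N), for 0.2 s.
6. the lid sits squarely on the crate's rim again, released (horizontal distance between lid_grip and pocket below 0.005 m and angle between lid_grip's own z axis and vertical below 0.05 rad and angle between the x axis of lid_grip and the x axis of pocket, either way round below 0.06 rad and z of lid_grip in the frame of pocket between 0.099 and 0.106 m and contact force between lid and the fingers below 0.1 N), for 0.2 s.
At the end, for the whole second after the job is handed in: clips open (over 0.70 rad); lid on the rim, within 5 mm and 0.06 rad of square; heat sink, all present spacers and lens cap stacked in this order between the posts, each within 4.5 mm of the pocket axis, flat within 0.08 rad, lens up, released, at rest (all of step 1 and horizontal distance between lid_grip and pocket below 0.005 m and angle between lid_grip's own z axis and vertical below 0.05 rad and angle between the x axis of lid_grip and the x axis of pocket, either way round below 0.06 rad and z of lid_grip in the frame of pocket between 0.099 and 0.106 m and horizontal distance between each of heat_sink_mid, spacer1_mid, spacer2_mid, spacer3_mid, lens_cap_mid and pocket below 0.0045 m and angle between each of heat_sink_mid, spacer1_mid, spacer2_mid, spacer3_mid, lens_cap_mid's own z axis and vertical below 0.08 rad and z of heat_sink_mid in the frame of pocket between 0.009 and 0.0145 m and z of spacer1_mid in the frame of pocket between 0.026 and 0.0525 m and z of spacer2_mid in the frame of pocket between 0.026 and 0.0525 m and z of spacer3_mid in the frame of pocket between 0.026 and 0.0525 m and z of lens_cap_mid in the frame of pocket between 0.036 and 0.0625 m and z of lens_cap_mid in the frame of spacer1_mid above 0.007 m and z of lens_cap_mid in the frame of spacer2_mid above 0.007 m and z of lens_cap_mid in the frame of spacer3_mid above 0.007 m and linear speed of each of heat_sink, spacer1, spacer2, spacer3, lens_cap, lid below 0.02 m/s); the robot touches nothing.
It fails at once if the flux jar is moved more than 25 mm (distance of jar_mid from where it was at the start of the episode above 0.025 m).
It fails at once if the solder reel is moved more than 25 mm (distance of reel_mid from where it was at the start of the episode above 0.025 m).
Of spacer1, spacer2, spacer3 only 1 to 3 are there at a start; the rules pass over those that are not, and their reading is None.
At some moment in a run one of heat_sink, spacer1, spacer2, spacer3, lens_cap may be knocked a few centimetres aside while the robot is not near it.
It also fails if it takes over 210 s, if anything falls off the work surface, if the arm or the gripper's body presses on something with over 40 N, if the wrist force passes 120 N, or if a joint passes its speed limit or range.

## Working session

There is one attempt and no reset: what is moved stays moved. The work goes in short steps, Python scripts to look and compute and a tool call to move; the robot and the scene stay as the last step left them, time stands still between calls to the robot, and variables do not carry over. Pictures are saved under pics/ and viewed, at most 14 in all, crops included, and the job is handed in when it is done.

Besides the shell and the picture viewer there is one more tool, called after "Call:" as a command line: name --argument value ..., lists and objects as JSON in quotes. move_arm: Moves the arm, as the interface text tells. Its arguments: {"type":"object","properties":{"series":{"type":"array","items":{"type":"array","items":{"type":"array","items":{"type":"number"}}}}},"required":["series"]}

```bash
mkdir -p pics; ls; cat > h.py <<'E'
import numpy as np, cv2
from bench import ctrl, camera, calibration, order, outline_of
from scipy.spatial.transform import Rotation as R
def cal(n):
    c=calibration(n); return np.array(c["intrinsics"]),R.from_rotvec(np.ravel(c["rvec"])).as_matrix(),np.ravel(c["tvec"])
def cloud(n,depth,c=None):
    K,Rm,t=c or cal(n); v,u=np.mgrid[:400,:640]
    P=np.stack([(u-K[0,2])/K[0,0]*depth,(v-K[1,2])/K[1,1]*depth,depth],-1)
    W=(P-t)@Rm; W[depth<=0]=np.nan; return W
def tool():
    o=ctrl.get_obs(); q=o["eef_rot"]; return np.array(o["eef_pos"]),R.from_quat([q[1],q[2],q[3],q[0]]).as_matrix(),o
def shift(target):
    p,M,o=tool(); return np.round(M.T@(np.array(target)-p)*1000,1)
E
python3 - <<'E'
from h import *
p,M,o=tool(); print(p,M.round(3),o["time_s"])
for n in("top","side"):
    c=cal(n); im,d=camera(n); cv2.imwrite(f"pics/{n}0.png",im); W=cloud(n,d,c)
    print(n,"cam pos",(-c[1].T@c[2]).round(3))
    np.save(f"{n}W.npy",W)
    for t in["crate","lid","lid_grip","clip_left_tab","clip_right_tab","heat_sink_mid","spacer1_mid","lens_cap_mid","jar_mid","reel_mid"]:
        for r in outline_of(t,n)[:6]:
            m=r["region"]; w=W[m]; w=w[~np.isnan(w[:,0])]
            if len(w): print(t,round(r["conf"],2),np.round(r["bbox"]).astype(int),np.median(w,0).round(3),w[:,2].max().round(3),((np.percentile(w,2,0)+np.percentile(w,98,0))/2).round(3),np.median(im[m],0))
E
```

```text
pics
[ 0.13934172 -0.55728918  0.23037689] [[ 0.97   0.242 -0.   ]
 [ 0.242 -0.97   0.002]
 [ 0.    -0.002 -1.   ]] 0.0
top cam pos [ 0.332 -0.091  1.263]
crate 0.79 [290 192  78  25] [ 0.539 -0.075  0.051] 0.058 [0.552 0.003 0.05 ] [184. 179. 175.]
lid 0.82 [292 191  60  63] [ 0.547 -0.     0.087] 0.127 [0.549 0.001 0.082] [188. 184. 182.]
lid_grip 0.65 [290 191  59  64] [ 0.548 -0.001  0.088] 0.127 [0.55  0.001 0.083] [188. 184. 182.]
clip_left_tab 0.55 [256 185  16  11] [0.576 0.107 0.051] 0.088 [0.578 0.108 0.029] [190. 183. 179.]
clip_right_tab 0.57 [325 200  20  10] [ 0.526 -0.101  0.051] 0.057 [ 0.524 -0.101  0.051] [183. 178. 174.]
heat_sink_mid 0.68 [403 194  16  16] [ 0.532 -0.35   0.025] 0.031 [ 0.533 -0.351  0.019] [93.  84.  81.5]
heat_sink_mid 0.29 [341 167  13  15] [ 0.628 -0.163  0.032] 0.038 [ 0.63  -0.164  0.022] [56. 57. 59.]
spacer1_mid 0.75 [433 200  17  12] [ 0.515 -0.454  0.011] 0.017 [ 0.515 -0.454  0.011] [196. 184. 185.]
lens_cap_mid 0.76 [399 220  14   9] [ 0.445 -0.346  0.013] 0.021 [ 0.446 -0.346  0.013] [145. 145. 133.]
lens_cap_mid 0.16 [291 191  59  64
[... 712 characters left out ...]
 0.73 [385 281  16  21] [ 0.527 -0.361  0.022] 0.026 [ 0.531 -0.354  0.013] [121. 115. 113.]
spacer1_mid 0.83 [408 314  22  19] [ 0.512 -0.461  0.009] 0.012 [ 0.514 -0.459  0.006] [176. 170. 169.]
lens_cap_mid 0.51 [350 296  20  16] [ 0.442 -0.357  0.01 ] 0.015 [ 0.446 -0.352  0.007] [138.  139.5 134.5]
jar_mid 0.56 [374 235  15  16] [ 0.625 -0.175  0.024] 0.033 [ 0.628 -0.168  0.017] [85. 86. 87.]
jar_mid 0.29 [407 314  20  12] [ 0.512 -0.462  0.009] 0.012 [ 0.514 -0.459  0.006] [175.5 170.  169. ]
reel_mid 0.66 [296 183  15  11] [0.606 0.289 0.019] 0.031 [0.61  0.299 0.015] [144. 155. 158.]
reel_mid 0.43 [373 236  14  17] [ 0.626 -0.173  0.023] 0.033 [ 0.639 -0.158  0.016] [85.  88.  90.5]
```

```bash
python3 - <<'E'
import cv2
a=cv2.imread("pics/top0.png")[130:270,180:480]; b=cv2.imread("pics/side0.png")[150:350,250:480]
cv2.imwrite("pics/topc.png",cv2.resize(a,None,fx=2.6,fy=2.6,interpolation=cv2.INTER_CUBIC))
cv2.imwrite("pics/sidec.png",cv2.resize(b,None,fx=3,fy=3,interpolation=cv2.INTER_CUBIC))
E
```

```text
(no output)
```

View pics/topc.png

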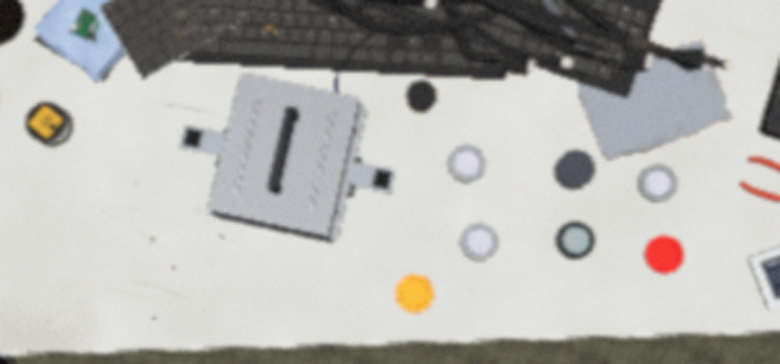

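View pics/sidec.png

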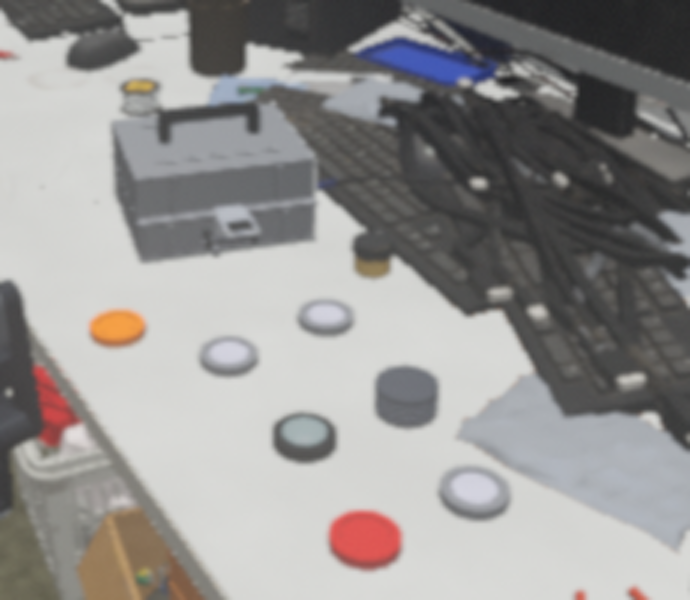

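```bash
cat >> h.py <<'E'
def lidfit(W,zlo=.07,zhi=.1,c=(.55,0),r=.14):
    m=(W[...,2]>zlo)&(W[...,2]<zhi)&(np.hypot(W[...,0]-c[0],W[...,1]-c[1])<r)
    P=W[m]; (x,y),(a,b),an=cv2.minAreaRect((P[:,:2]*1000).astype(np.float32)); return (round(x,1),round(y,1)),(round(a),round(b)),round(an,2),np.median(P[:,2]).round(4)
E
python3 - <<'E'
from h import *
W=np.load("topW.npy"); print(lidfit(W))
m=(W[...,2]>.107)&(W[...,2]<.14)&(abs(W[...,0]-.55)<.12)&(abs(W[...,1])<.12); P=W[m]
print("handle",cv2.minAreaRect((P[:,:2]*1000).astype(np.float32)),np.median(P,0))
for n,(u,v) in dict(s1=(359,193),s2=(364,223),s3=(433,200),hs=(401,195),lens=(401,222),orange=(340,243),red=(435,228)).items():
    w=W[v-9:v+10,u-9:u+10].reshape(-1,3); k=w[:,2]>.005; w=w[k]; print(n,((np.percentile(w,3,0)+np.percentile(w,97,0))/2*1000).round(),(w.ptp(0) if hasattr(w,'ptp') else np.ptp(w,0)).round(3),np.median(w,0).round(4))
print("table z",np.nanmedian(W[270:300,240:300,2]) , W[215,200],W[235,230],W[250,260],W[260,240])
K,Rm,t=cal("wrist"); p,M,o=tool(); print("wristcam in tool",(M.T@(-Rm.T@t-p)).round(4),(M.T@Rm.T).round(3),K)
E
```

```text
((551.3, 2.7), (147, 170), 75.81, np.float64(0.0876))
handle ((550.8347778320312, 3.700704574584961), (14.1033296585083, 98.90997314453125), 76.0809326171875) [0.54998312 0.00315085 0.12082758]
s1 [ 546. -219.   10.] [0.055 0.06  0.013] [ 0.5461 -0.2181  0.0105]
s2 [ 446. -230.   11.] [0.059 0.058 0.014] [ 0.4461 -0.229   0.0109]
s3 [ 515. -457.   10.] [0.059 0.058 0.012] [ 0.5149 -0.4553  0.0108]
hs [ 533. -351.   18.] [0.06  0.061 0.026] [ 0.532  -0.3498  0.025 ]
lens [ 446. -348.   12.] [0.058 0.057 0.016] [ 0.4453 -0.3475  0.0121]
orange [ 386. -148.   11.] [0.055 0.059 0.013] [ 0.3847 -0.1475  0.0111]
red [ 425. -457.   10.] [0.057 0.058 0.011] [ 0.4238 -0.4568  0.0108]
table z 0.35844302795861654 [ 4.89085284e-01  3.01582045e-01 -4.42011867e-04] [0.42075185 0.20265818 0.00298687] [ 3.69881867e-01  1.06635431e-01 -2.44752372e-04] [0.33985186 0.17087096 0.00069197]
wristcam in tool [ 8.040e-02  1.000e-04 -1.418e-01] [[ 0.001 -0.949 -0.316]
 [ 1.     0.     0.   ]
 [-0.    -0.316  0.949]] [[344.36614404   0.         317.0929714 ]
 [  0.         344.36614404 200.6991545 ]
 [  0.           0.           1.        ]]
```

Call:
move_arm --series '[[[0,125,-90,0,0.25],[0,250,-180,0,0.489],[0,250,-180,0,0.489],[0,250,-180,0,0.489],[0,250,-180,0,0.489],[0,250,-180,0,0.489],[0,250,-180,0,0.489],[0,250,-180,0,0.489],[0,250,-180,0,0.489],[0,250,-180,0,0.489]]]'

```text
time_s: 1.93
eef_pos: [0.3388, -0.3221, 0.2315]
eef_rot: [0.0, 0.993, -0.12, 0.0]
wrist_force: [0.3, 0.5, -0.7]
opening: 0.004
grasp_force: 0.0
```

Call:
move_arm --series '[[[0,128,-244,60,0],[0,128,-244,60,0],[0,128,-244,60,0],[0,128,-244,60,0],[0,128,-244,60,0],[0,128,-244,60,0],[0,128,-244,60,0],[0,128,-244,60,0],[0,128,-244,60,0],[0,128,-244,60,0]]]'

```text
time_s: 2.77
eef_pos: [0.5212, -0.1183, 0.1711]
eef_rot: [0.0, 0.993, -0.122, -0.0]
wrist_force: [0.9, -0.1, -0.6]
opening: -0.007
grasp_force: 0.0
```

```bash
cat >> h.py <<'E'
C=np.array([.551,.003]); cx=np.array([.970,-.242]); cy=np.array([.242,.970])
def at(dx,dy,z): return np.r_[C+cx*dx+cy*dy,z]
E
python3 - <<'E'
from h import *
p,M,o=tool(); print(p,M.round(3)[:,:2],o["opening"],shift(at(0,-.123,.055)))
E
```

```text
[ 0.5211762  -0.11829355  0.171121  ] [[ 0.97  -0.243]
 [-0.243 -0.97 ]
 [-0.001  0.001]] -0.007254506779040468 [ -0.4  -2.  116.1]
```

Call:
move_arm --series '[[[0,0,0,40,0],[0,0,0,80,0],[0,0,0,110,0],[0,0,0,120,0],[0,0,0,128,0],[0,0,0,136,0],[0,0,0,144,0],[0,0,0,148,0],[0,0,0,148,0],[0,0,0,110,0]]]'

```text
time_s: 3.6
eef_pos: [0.5172, -0.115, 0.0561]
eef_rot: [-0.002, 0.992, -0.122, -0.005]
wrist_force: [-0.7, -0.0, -0.9]
opening: -0.001
grasp_force: 0.0
```

Call:
move_arm --series '[[[0,0,0,-35,0],[0,0,0,-70,0],[0,0,0,-110,0],[0,0,-40,-120,0],[0,0,-80,-120,0],[0,0,-120,-120,0],[0,0,-160,-120,0],[0,0,-200,-120,0],[0,0,-240,-120,0],[0,0,-247,-110,0]]]'

```text
time_s: 4.43
eef_pos: [0.5836, 0.129, 0.1746]
eef_rot: [-0.002, 0.993, -0.119, 0.003]
wrist_force: [1.1, 0.5, 0.2]
opening: -0.001
grasp_force: 0.0
```

```bash
python3 - <<'E'
from h import *
p,M,o=tool(); print(p,M.round(3)[:,:2],o["opening"],shift(at(0,.123,.055)))
c=cal("top"); im,d=camera("top"); W=cloud("top",d,c); print(lidfit(W))
for r in outline_of("clip_right_tab","top")[:2]:
    w=W[r["region"]]; print(r["conf"],r["bbox"],np.nanmedian(w,0),np.nanpercentile(w[:,2],[5,95]))
cv2.imwrite("pics/t1.png",cv2.resize(im[130:270,180:480],None,fx=2.6,fy=2.6,interpolation=cv2.INTER_CUBIC))
E
```

```text
[0.58362047 0.12901154 0.17457587] [[ 0.971 -0.237]
 [-0.237 -0.971]
 [ 0.006 -0.005]] -0.0006491026400927802 [ -1.9   7.7 119.5]
((551.6, 2.9), (146, 171), 75.56, np.float64(0.0877))
0.51 [292.4, 193.2, 84.7, 24.1] [ 0.54649467 -0.07505411  0.0450057 ] [0.01541667 0.05371554]
0.5 [327.9, 201.8, 20.1, 17.0] [ 0.52520232 -0.10368402  0.02891268] [0.00429796 0.0442067 ]
```

View pics/t1.png

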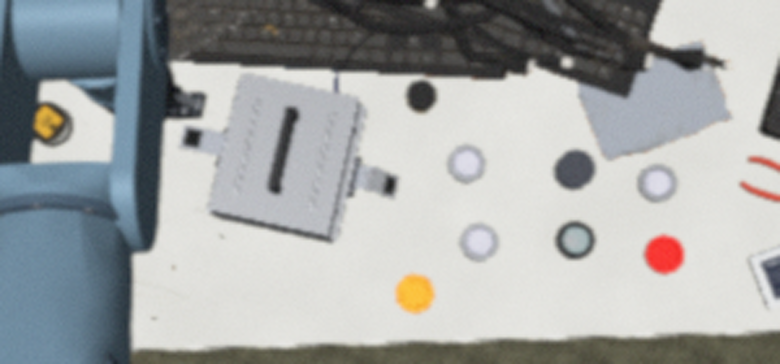

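Call:
move_arm --series '[[[0,-2,3,40,0],[0,-2,3,80,0],[0,-2,3,110,0],[0,-2,3,120,0],[0,-2,3,128,0],[0,-2,3,136,0],[0,-2,3,144,0],[0,-2,3,150,0],[0,-2,3,150,0],[0,-2,3,110,0]]]'

```text
time_s: 5.37
eef_pos: [0.5747, 0.1203, 0.0572]
eef_rot: [0.0, 0.992, -0.122, -0.005]
wrist_force: [-1.0, -0.3, -1.5]
opening: 0.0
grasp_force: 0.0
```

Call:
move_arm --series '[[[0,0,0,-35,0],[0,0,0,-70,0],[0,0,0,-110,0],[0.8,0,30,-140,0],[0.8,0,70,-160,0],[0.8,0,100,-160,0],[0.8,0,124,-160,0],[0.8,0,124,-160,0],[0.8,0,124,-160,0],[0.8,0,124,-160,0]]]'

```text
time_s: 6.2
eef_pos: [0.5488, -0.0003, 0.2223]
eef_rot: [-0.0, 0.992, -0.122, 0.001]
wrist_force: [0.2, 0.1, 0.0]
opening: 0.796
grasp_force: 0.0
```

```bash
python3 - <<'E'
from h import *
p,M,o=tool(); print(p,M.round(3)[:,:2],o["opening"])
c=cal("wrist"); im,d=camera("wrist"); W=cloud("wrist",d,c); print(lidfit(W))
m=(W[...,2]>.105)&(W[...,2]<.14)&(abs(W[...,0]-.55)<.12)&(abs(W[...,1])<.12); P=W[m]
print("handle",cv2.minAreaRect((P[:,:2]*1000).astype(np.float32)),np.median(P,0))
print(shift(at(0,0,.096)))
cv2.imwrite("pics/w1.png",im)
E
```

```text
[ 5.48812354e-01 -2.68231655e-04  2.22319293e-01] [[ 0.97  -0.243]
 [-0.243 -0.97 ]
 [ 0.001 -0.   ]] 0.7957636849431838
((550.4, 2.1), (149, 170), 75.93, np.float64(0.0852))
handle ((551.052001953125, 2.0548858642578125), (14.01704216003418, 99.0290298461914), 75.96318817138672) [0.55703003 0.00070795 0.1187265 ]
[  1.4  -3.1 126. ]
```

View pics/w1.png

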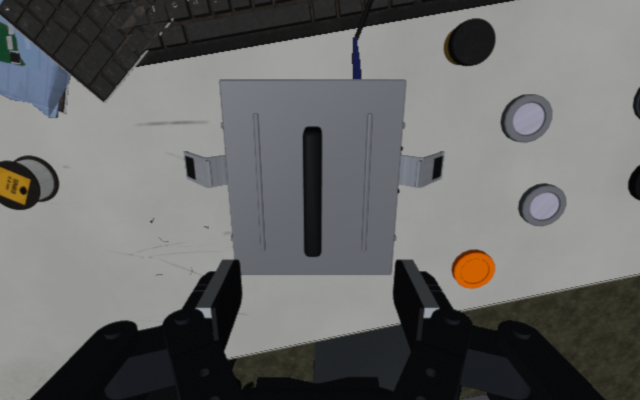

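Call:
move_arm --series '[[[0.8,2,-2,40,0],[0.8,2,-2,80,0],[0.8,2,-2,110,0],[0.8,2,-2,125,0],[0.8,2,-2,125,0],[0,2,-2,125,0],[0,2,-2,125,0],[0,2,-2,125,0],[0,2,-2,125,0],[0,2,-2,125,0]]]'

```text
time_s: 7.08
eef_pos: [0.5524, 0.0015, 0.0982]
eef_rot: [-0.0, 0.993, -0.122, 0.002]
wrist_force: [0.5, 1.9, 2.7]
opening: 0.153
grasp_force: 59.5
```

Call:
move_arm --series '[[[0,0,0,0,0],[0,0,0,0,0],[0,0,0,-5,0],[0,0,0,-15,0],[0,0,0,-30,0],[0,0,0,-50,0],[0,0,0,-70,0],[0,0,0,-90,0],[0,0,0,-105,0],[0,0,0,-110,0]]]'

```text
time_s: 7.92
eef_pos: [0.5522, 0.0012, 0.2097]
eef_rot: [0.0, 0.993, -0.122, 0.002]
wrist_force: [0.9, 0.6, -2.2]
opening: 0.148
grasp_force: 58.8
```

Call:
move_arm --series '[[[0,-15,-20,0,0],[0,-40,-55,0,0],[0,-65,-90,0,0],[0,-90,-125,0,0],[0,-115,-160,0,0],[0,-140,-195,0,0],[0,-160,-230,0,0],[0,-175,-250,0,0],[0,-175,-250,20,0],[0,-175,-250,40,0]]]'

```text
time_s: 8.75
eef_pos: [0.4411, 0.2886, 0.1667]
eef_rot: [-0.001, 0.993, -0.12, 0.001]
wrist_force: [-0.8, -0.7, -2.4]
opening: 0.148
grasp_force: 58.9
```

Call:
move_arm --series '[[[0,0,0,25,0],[0,0,0,50,0],[0,0,0,75,0],[0,0,0,90,0],[0,0,0,100,0],[0,0,0,104,0],[0,0,0,107,0],[0,0,0,108,0],[0,0,0,109,0],[0,0,0,109,0]]]'

```text
time_s: 9.58
eef_pos: [0.4425, 0.2867, 0.0583]
eef_rot: [-0.0, 0.993, -0.122, 0.001]
wrist_force: [-0.4, 0.3, -2.4]
opening: 0.147
grasp_force: 59.0
```

Call:
move_arm --series '[[[0,0,0,1.5,0],[0,0,0,1.5,0],[0.5,0,0,1.5,0],[0.5,0,0,1.5,0],[0.5,0,0,1.5,0],[0.5,0,0,0,0],[0.5,0,0,-30,0],[0.5,0,0,-65,0],[0.5,0,0,-105,0],[0.5,0,0,-140,0]]]'

```text
time_s: 10.42
eef_pos: [0.4415, 0.2865, 0.1994]
eef_rot: [-0.0, 0.993, -0.122, 0.0]
wrist_force: [0.8, 0.7, -0.2]
opening: 0.503
grasp_force: 0.0
```

Call:
move_arm --series '[[[1,23,33,-25,0],[1,46,66,-25,0],[1,69,99,-25,0],[1,92,132,-25,0],[1,115,165,-25,0],[1,138,198,-25,0],[1,161,231,-25,0],[1,175,250,-25,0],[1,175,250,-25,0],[1,175,250,-25,0]]]'

```text
time_s: 11.25
eef_pos: [0.5511, 0.0003, 0.2221]
eef_rot: [-0.0, 0.992, -0.123, -0.0]
wrist_force: [-0.5, -0.0, -0.3]
opening: 0.998
grasp_force: 0.0
```

```bash
python3 - <<'E'
from h import *
p,M,o=tool(); print(p,M.round(3)[:,:2],o["opening"],o["wrist_force"])
c=cal("wrist"); im,d=camera("wrist"); W=cloud("wrist",d,c)
m=(W[...,2]>.05)&(W[...,2]<.08)&(np.hypot(W[...,0]-.551,W[...,1]-.002)<.045); P=W[m]
n,l,s,ce=cv2.connectedComponentsWithStats(m.astype(np.uint8))
for i in range(1,n):
    if s[i,4]>8:
        q=W[l==i]; print(s[i,4],((np.percentile(q,5,0)+np.percentile(q,95,0))/2).round(4),q[:,2].max().round(4))
# crate rim
m=(W[...,2]>.033)&(W[...,2]<.048)&(np.hypot(W[...,0]-.551,W[...,1]-.002)<.125); 
r=W[m][:,:2]-C; a=r@cx;b=r@cy; k=(abs(a)<.09)&(abs(b)<.078); print(cv2.minAreaRect((W[m][k][:,:2]*1000).astype(np.float32)))
cv2.imwrite("pics/w2.png",im); np.save("w2W.npy",W)
E
```

```text
[5.51140773e-01 3.22183808e-04 2.22093024e-01] [[ 0.97  -0.245]
 [-0.245 -0.97 ]
 [-0.001 -0.   ]] 0.99778223793213 [-0.50246653 -0.03610623 -0.32786166]
61 [0.5765 0.0142 0.0603] 0.0702
59 [ 0.5676 -0.0209  0.0607] 0.0702
68 [0.5347 0.0247 0.0604] 0.0702
67 [ 0.5258 -0.0106  0.0606] 0.0702
((552.9059448242188, 1.8015594482421875), (154.39918518066406, 175.27005004882812), 75.82447814941406)
```

View pics/w2.png

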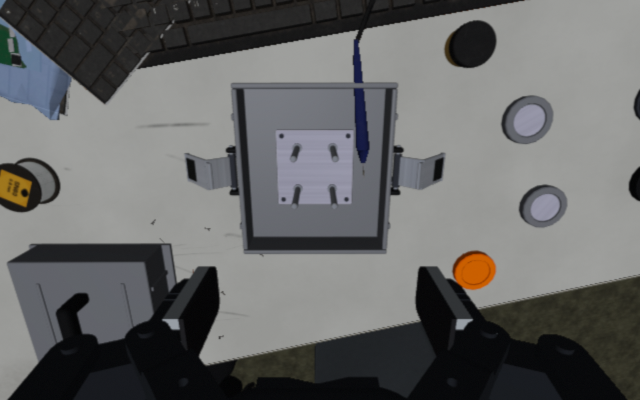

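```bash
python3 - <<'E'
from h import *
W=np.load("w2W.npy"); im=cv2.imread("pics/w2.png").astype(int)
b=(im[...,0]>im[...,2]+30)&(np.arange(640)>330)&(np.arange(640)<380)&(np.arange(400)[:,None]<175)
v,u=np.nonzero(b)
for r in range(40,170,15):
    k=v==r; 
    if k.any(): print(r,int(u[k].mean()),W[r,int(u[k].mean())].round(3))
p,M,o=tool(); T=(W-p)@M
for op in [0]:
    m=(T[...,2]>-.06)&(T[...,2]<.02)&(abs(T[...,0])<.02)&(abs(T[...,1])<.07); q=T[m]; print(o["opening"],len(q),np.percentile(q,[0,1,99,100],axis=0).round(4), (abs(q[:,1])).min())
E
```

```text
40 355 [ 0.657 -0.06   0.042]
55 356 [ 0.646 -0.059  0.041]
70 357 [ 0.633 -0.057  0.041]
100 359 [ 0.608 -0.054  0.038]
115 360 [ 0.595 -0.052  0.036]
130 361 [ 0.581 -0.05   0.037]
145 362 [ 0.567 -0.048  0.037]
160 363 [ 0.55  -0.047  0.027]
1.0026527208306184 9146 [[-0.0116 -0.0699 -0.06  ]
 [-0.01   -0.0635 -0.0598]
 [ 0.0138  0.0657 -0.0143]
 [ 0.015   0.07   -0.0111]] 0.03851011029568426
```

Call:
move_arm --series '[[[0.56,-6,34,0,0],[0.56,-13,69,0,0],[0.56,-20,105,0,0],[0.56,-27,140,0,0],[0.56,-34,175,0,0],[0.56,-41,210,0,0],[0.56,-47,245,0,0],[0.56,-53,280,0,0],[0.56,68,346,0,0],[0.56,68,346,0,0]]]'

```text
time_s: 12.13
eef_pos: [0.4925, -0.3136, 0.2224]
eef_rot: [-0.0, 0.992, -0.122, -0.0]
wrist_force: [0.6, -0.1, 1.0]
opening: 0.564
grasp_force: 0.0
```

```bash
cat >> h.py <<'E'
def look(name,hint,zmin,r=.033):
    """wrist look: disc centre (in the world and shift for TCP) near hint from points above zmin"""
    p,M,o=tool(); c=cal("wrist"); im,d=camera("wrist"); W=cloud("wrist",d,c); cv2.imwrite(f"pics/{name}.png",im)
    m=(W[...,2]>zmin)&(np.hypot(W[...,0]-hint[0],W[...,1]-hint[1])<.05)&(W[...,2]<zmin+.03)
    n,l,s,ce=cv2.connectedComponentsWithStats(m.astype(np.uint8)); i=1+np.argmax(s[1:,4]); q=W[l==i]
    (x,y),rad=cv2.minEnclosingCircle((q[:,:2]*1000).astype(np.float32)); zt=np.percentile(q[:,2],90)
    mid=(np.percentile(q,1,0)+np.percentile(q,99,0))/2
    print(name,"p",p.round(4),"n",len(q),"circle",round(x,1),round(y,1),"r",round(rad,1),"mid",(mid*1000).round(1),"ztop",zt.round(4),"shift",shift([x/1000,y/1000,0]))
    T=(W-p)@M; k=(T[...,2]>-.06)&(T[...,2]<.02)&(abs(T[...,0])<.02)&(abs(T[...,1])<.07)&(T[...,2]+0*W[...,2]>-.06)
    print("tips",o["opening"],np.percentile(T[k][:,2],99) if k.any() else None)
    return W
E
python3 - <<'E'
from h import *
W=look("hs1",(.533,-.351),.018)
E
```

```text
hs1 p [ 0.4925 -0.3136  0.2224] n 1922 circle 532.3 -353.1 r 23.9 mid [ 532.4 -352.9   23.2] ztop 0.0242 shift [ 41.4  24.8 220.3]
tips 0.5637842654844241 -0.006634186667072718
```

Call:
move_arm --series '[[[0.8,20,12,30,0],[0.8,40,24,70,0],[0.8,41,25,110,0],[0.8,41,25,130,0],[0.8,41,25,130,0],[0.8,41,25,130,0],[0.8,41,25,130,0],[0.8,41,25,130,0],[0.8,41,25,130,0],[0.8,41,25,130,0]]]'

```text
time_s: 13.02
eef_pos: [0.5279, -0.3486, 0.0946]
eef_rot: [0.001, 0.993, -0.122, 0.001]
wrist_force: [0.6, -0.8, -0.1]
opening: 0.798
grasp_force: 0.0
```

```bash
python3 - <<'E'
from h import *
W=look("hs2",(.5323,-.353),.018); print(shift([.5323,-.353,0.0]))
E
```

```text
hs2 p [ 0.5279 -0.3486  0.0946] n 3950 circle 532.1 -352.6 r 24.3 mid [ 532.6 -352.8   22.9] ztop 0.024 shift [ 5.1  2.9 94.1]
tips 0.7980228394034791 -0.009120453144976195
[ 5.4  3.2 94.1]
```

Call:
move_arm --series '[[[0.8,5,3,40,0],[0.8,5,3,75,0],[0.8,5,3,94,0],[0.8,5,3,94,0],[0.8,5,3,94,0],[0,5,3,94,0],[0,5,3,94,0],[0,5,3,94,0],[0,5,3,94,0],[0,5,3,94,0]]]'

```text
time_s: 13.9
eef_pos: [0.5323, -0.3532, 0.0008]
eef_rot: [0.001, 0.993, -0.122, 0.001]
wrist_force: [-1.7, 0.8, 7.4]
opening: 0.541
grasp_force: 62.2
```

Call:
move_arm --series '[[[0,0,0,0,0],[0,0,0,-10,0],[0,0,0,-30,0],[0,0,0,-65,0],[0,0,0,-100,0],[0,0,0,-135,0],[0,0,0,-160,0],[0,0,0,-170,0],[0,-4,-22,-170,0],[0,-10,-55,-170,0]]]'

```text
time_s: 14.73
eef_pos: [0.5345, -0.2984, 0.1694]
eef_rot: [0.001, 0.992, -0.124, 0.001]
wrist_force: [0.5, 0.6, -1.0]
opening: 0.542
grasp_force: 61.7
```

Call:
move_arm --series '[[[0,-7,-33,0,0],[0,-14,-70,0,0],[0,-21,-107,0,0],[0,-28,-144,0,0],[0,-35,-181,0,0],[0,-42,-218,0,0],[0,-49,-255,0,0],[0,-58,-293,0,0],[0,-58,-293,0,0],[0,-58,-293,0,0]]]'

```text
time_s: 15.57
eef_pos: [0.5483, 0.0043, 0.1676]
eef_rot: [-0.0, 0.993, -0.12, -0.001]
wrist_force: [0.7, -0.7, -0.6]
opening: 0.54
grasp_force: 61.7
```

```bash
cat >> h.py <<'E'
PK=np.array([.5511,.0019])
def held(name,h):
    """part held over the posts: its centre and the posts' centre in one wrist picture; h part height (top rim) below TCP+.."""
    p,M,o=tool(); c=cal("wrist"); im,d=camera("wrist"); W=cloud("wrist",d,c); cv2.imwrite(f"pics/{name}.png",im)
    T=(W-p)@M
    k=(np.hypot(T[...,0],T[...,1])<.045)&(T[...,2]>-.035)&(T[...,2]<.03)
    print(name,"p",p.round(4),M[:,2].round(4),"op",round(o["opening"],3),"gf",round(o["grasp_force"]),"F",np.round(o["wrist_force"],1),"to pocket",shift([*PK,0]))
    np.save(name+"T.npy",T); np.save(name+"W.npy",W); return T,W,im
E
python3 - <<'E'
from h import *
T,W,im=held("h1",.024)
E
```

```text
h1 p [0.5483 0.0043 0.1676] [-1.5e-03  2.0e-04 -1.0e+00] op 0.54 gf 62 F [ 0.7 -0.7 -0.6] to pocket [2.800e+00 1.000e-01 1.677e+02]
```

View pics/h1.png

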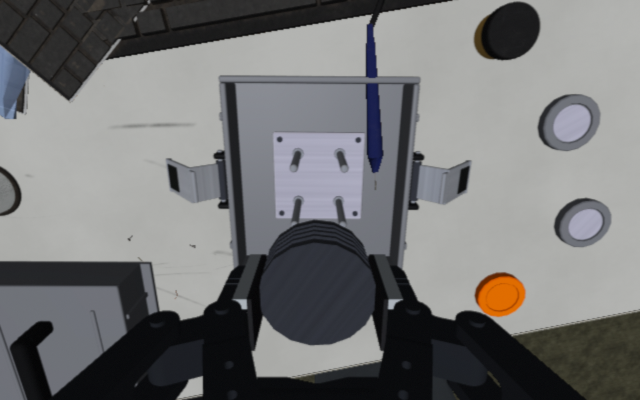

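```bash
cat >> h.py <<'E'
def heldc(name,ztop,band=.0025):
    T=np.load(name+"T.npy"); W=np.load(name+"W.npy")
    m=(abs(T[...,2]-ztop)<band)&(np.hypot(T[...,0],T[...,1])<.028)&(abs(T[...,1])<.0225); P=T[m][:,:2]*1000
    print("held n",len(P),"x",np.percentile(P[:,0],[.5,99.5]).round(1),P[:,0].mean().round(2),"y",P[:,1].mean().round(2), "z",np.median(T[m][:,2]).round(4))
    m=(W[...,2]>.062)&(W[...,2]<.075)&(np.hypot(W[...,0]-PK[0],W[...,1]-PK[1])<.04)
    n,l,s,ce=cv2.connectedComponentsWithStats(m.astype(np.uint8))
    print("posts",[(W[l==i].mean(0).round(4).tolist(),s[i,4]) for i in range(1,n) if s[i,4]>4])
E
python3 - <<'E'
from h import *
heldc("h1",-.0232)
E
```

```text
held n 9524 x [-22.3  23.7] 1.54 y 0.26 z -0.0225
posts [([0.5768, 0.0142, 0.0676], np.int32(63)), ([0.5679, -0.0207, 0.0675], np.int32(64)), ([0.5355, 0.0248, 0.0664], np.int32(44)), ([0.5266, -0.0106, 0.0667], np.int32(50))]
```

Call:
move_arm --series '[[[0,1,0,20,0],[0,2,0,50,0],[0,2,0,70,0],[0,2,0,75,0],[0,2,0,75,0],[0,2,0,75,0],[0,2,0,75,0],[0,2,0,75,0],[0,2,0,75,0],[0,2,0,75,0]]]'

```text
time_s: 16.45
eef_pos: [0.5518, 0.0015, 0.0943]
eef_rot: [0.0, 0.993, -0.122, 0.001]
wrist_force: [0.4, -0.1, 0.5]
opening: 0.54
grasp_force: 61.8
```

```bash
python3 - <<'E'
from h import *
T,W,im=held("h2",.024); heldc("h2",-.0228); print(shift([*PK,.011]))
E
```

```text
h2 p [0.5518 0.0015 0.0943] [ 1.7e-03 -4.0e-04 -1.0e+00] op 0.54 gf 62 F [ 0.4 -0.1  0.5] to pocket [-0.6 -0.2 94. ]
held n 9583 x [-22.6  23.7] 1.62 y 0.29 z -0.0225
posts [([0.577, 0.0142, 0.0673], np.int32(127)), ([0.5682, -0.0207, 0.0672], np.int32(129))]
[-0.6 -0.2 83. ]
```

Call:
move_arm --series '[[[0,-1.2,-0.3,5,0],[0,-1.2,-0.3,12,0],[0,-1.2,-0.3,18,0],[0,-1.2,-0.3,22,0],[0,-1.2,-0.3,26,0],[0,-1.2,-0.3,30,0],[0,-1.2,-0.3,35,0],[0,-1.2,-0.3,40,0],[0,-1.2,-0.3,40,0],[0,-1.2,-0.3,40,0]]]'

```text
time_s: 17.33
eef_pos: [0.5498, 0.0022, 0.0529]
eef_rot: [-0.0, 0.993, -0.122, -0.0]
wrist_force: [-0.4, 0.4, -0.8]
opening: 0.541
grasp_force: 61.7
```

Call:
move_arm --series '[[[0,0,0,8,0],[0,0,0,16,0],[0,0,0,24,0],[0,0,0,31,0],[0,0,0,36,0],[0,0,0,39,0],[0,0,0,41,0],[0,0,0,41.5,0],[0,0,0,41.5,0],[0,0,0,41.5,0]]]'

```text
time_s: 18.17
eef_pos: [0.5504, 0.0021, 0.0121]
eef_rot: [0.0, 0.993, -0.122, 0.0]
wrist_force: [-0.1, -0.2, 0.4]
opening: 0.542
grasp_force: 61.7
```

Call:
move_arm --series '[[[0.65,0,0,0,0],[0.65,0,0,0,0],[0.65,0,0,0,0],[0.65,0,0,0,0],[0.65,0,0,-15,0],[0.65,0,0,-40,0],[0.65,0,0,-75,0],[0.65,0,0,-115,0],[0.65,0,0,-155,0],[0.65,0,0,-155,0]]]'

```text
time_s: 19.0
eef_pos: [0.5552, 0.0012, 0.1759]
eef_rot: [0.001, 0.993, -0.122, 0.007]
wrist_force: [1.8, 0.6, 0.8]
opening: 0.652
grasp_force: 0.0
```

```bash
python3 - <<'E'
from h import *
W=look("p1",PK,.028); print("s1",shift([.546,-.219,.1]),"s2",shift([.446,-.230,.1]),"s3",shift([.515,-.457,.1]))
c=cal("top"); im,d=camera("top"); W=cloud("top",d,c)
for t in["spacer1_mid","lens_cap_mid"]:
    for r in outline_of(t,"top")[:6]: print(t,round(r["conf"],2),np.nanmedian(W[r["region"]],0).round(3))
E
```

```text
p1 p [0.5552 0.0012 0.1759] n 2559 circle 551.6 2.0 r 30.7 mid [552.8   1.6  42.9] ztop 0.0347 shift [-3.900e+00  1.000e-01  1.723e+02]
tips 0.6518778166948218 -0.007401846566225144
s1 [ 45.1 215.9  72.7] s2 [-49.3 250.7  71.7] s3 [ 72.5 454.3  73. ]
spacer1_mid 0.7 [ 0.515 -0.453  0.011]
lens_cap_mid 0.75 [ 0.63  -0.163  0.032]
lens_cap_mid 0.69 [ 0.446 -0.347  0.012]
```

Call:
move_arm --series '[[[0.65,8,38,0,0],[0.8,16,78,0,0],[0.8,24,118,0,0],[0.8,32,158,10,0],[0.8,40,195,35,0],[0.8,46,216,60,0],[0.8,46,216,75,0],[0.8,46,216,75,0],[0.8,46,216,75,0],[0.8,46,216,75,0]]]'

```text
time_s: 20.03
eef_pos: [0.5424, -0.2177, 0.0916]
eef_rot: [-0.0, 0.993, -0.121, -0.0]
wrist_force: [0.4, -0.8, 0.4]
opening: 0.797
grasp_force: 0.0
```

```bash
python3 - <<'E'
from h import *
W=look("s1a",(.546,-.219),.006)
E
```

```text
s1a p [ 0.5424 -0.2177  0.0916] n 3533 circle 545.4 -219.5 r 24.1 mid [ 545.8 -219.8    8.5] ztop 0.0097 shift [ 2.7  1.  92.5]
tips 0.7972249907965091 -0.009170495444956328
```

Call:
move_arm --series '[[[0.8,3,1,40,0],[0.8,3,1,75,0],[0.8,3,1,96,0],[0.8,3,1,96,0],[0.8,3,1,96,0],[0,3,1,96,0],[0,3,1,96,0],[0,3,1,96,0],[0,3,1,96,0],[0,3,1,96,0]]]'

```text
time_s: 20.92
eef_pos: [0.5465, -0.2206, -0.0021]
eef_rot: [0.001, 0.993, -0.122, 0.001]
wrist_force: [-0.5, 1.2, 6.7]
opening: 0.528
grasp_force: 64.4
```

Call:
move_arm --series '[[[0,0,0,0,0],[0,0,0,-10,0],[0,0,0,-35,0],[0,0,0,-70,0],[0,0,0,-105,0],[0,-4,-18,-110,0],[0,-11,-50,-110,0],[0,-19,-86,-110,0],[0,-27,-122,-110,0],[0,-35,-158,-110,0]]]'

```text
time_s: 21.75
eef_pos: [0.5493, -0.057, 0.1072]
eef_rot: [0.0, 0.993, -0.122, 0.001]
wrist_force: [0.4, 0.0, 0.2]
opening: 0.53
grasp_force: 61.3
```

Call:
move_arm --series '[[[0,-6,-28,0,0],[0,-13,-58,0,0],[0,-13,-58,0,0],[0,-13,-58,0,0],[0,-13,-58,0,0],[0,-13,-58,0,0],[0,-13,-58,0,0],[0,-13,-58,0,0],[0,-13,-58,0,0],[0,-13,-58,0,0]]]'

```text
time_s: 22.58
eef_pos: [0.5508, 0.0004, 0.1057]
eef_rot: [0.0, 0.992, -0.122, -0.0]
wrist_force: [-0.2, -0.2, -0.1]
opening: 0.533
grasp_force: 61.4
```

```bash
python3 - <<'E'
from h import *
T,W,im=held("a1",.01); heldc("a1",-.014,.004); print(shift([*PK,.011]))
E
```

```text
a1 p [5.508e-01 4.000e-04 1.057e-01] [-1.e-04  0.e+00 -1.e+00] op 0.533 gf 61 F [-0.2 -0.2 -0.1] to pocket [  0.   -1.4 105.7]
held n 6903 x [-23.   22.4] 0.4 y 0.11 z -0.0109
posts [([0.5769, 0.0142, 0.0674], np.int32(112)), ([0.5682, -0.0207, 0.0672], np.int32(114))]
[-0.  -1.4 94.7]
```

Call:
move_arm --series '[[[0,0.2,-1.4,10,0],[0,0.2,-1.4,20,0],[0,0.2,-1.4,28,0],[0,0.2,-1.4,32,0],[0,0.2,-1.4,36,0],[0,0.2,-1.4,40,0],[0,0.2,-1.4,45,0],[0,0.2,-1.4,52,0],[0,0.2,-1.4,58,0],[0,0.2,-1.4,58,0]]]'

```text
time_s: 23.47
eef_pos: [0.5503, 0.0025, 0.0463]
eef_rot: [-0.0, 0.993, -0.122, -0.001]
wrist_force: [-0.8, 0.6, -0.9]
opening: 0.534
grasp_force: 61.4
```

Call:
move_arm --series '[[[0,0,0,5,0],[0,0,0,9,0],[0,0,0,12,0],[0,0,0,12.5,0],[0,0,0,12.5,0],[0.65,0,0,12.5,0],[0.65,0,0,12.5,0],[0.65,0,0,12.5,0],[0.65,0,0,12.5,0],[0.65,0,0,5,0]]]'

```text
time_s: 24.3
eef_pos: [0.5502, 0.0025, 0.0419]
eef_rot: [-0.0, 0.993, -0.122, -0.001]
wrist_force: [-1.0, 0.0, -0.7]
opening: 0.652
grasp_force: 0.0
```

Call:
move_arm --series '[[[0.65,0,0,-20,0],[0.65,0,0,-55,0],[0.65,0,0,-90,0],[0.65,0,0,-115,0],[0.65,0,0,-115,0],[0.65,0,0,-115,0],[0.65,0,0,-115,0],[0.65,0,0,-115,0],[0.65,0,0,-115,0],[0.65,0,0,-115,0]]]'

```text
time_s: 25.13
eef_pos: [0.5505, 0.0024, 0.1564]
eef_rot: [-0.0, 0.993, -0.122, -0.001]
wrist_force: [-0.6, -0.5, 0.6]
opening: 0.654
grasp_force: 0.0
```

```bash
python3 - <<'E'
from h import *
W=look("p2",PK,.038); m=np.hypot(W[...,0]-PK[0],W[...,1]-PK[1])<.015; print(np.percentile(W[m][:,2],[5,50,95])); print(shift([.446,-.230,.095]))
E
```

```text
p2 p [0.5505 0.0024 0.1564] n 3233 circle 551.6 2.3 r 31.0 mid [552.7   1.9  53.6] ztop 0.0476 shift [  1.3  -0.2 156.7]
tips 0.6536832021736501 -0.007294931056752159
[0.04149756 0.2303319  0.23565361]
[-45.3 250.8  61.8]
```

Call:
move_arm --series '[[[0.65,-7,38,0,0],[0.8,-14,78,0,0],[0.8,-21,118,0,0],[0.8,-28,158,0,0],[0.8,-35,198,20,0],[0.8,-42,230,45,0],[0.8,-46,250,62,0],[0.8,-46,250,62,0],[0.8,-46,250,62,0],[0.8,-46,250,62,0]]]'

```text
time_s: 26.02
eef_pos: [0.4465, -0.2289, 0.0959]
eef_rot: [-0.0, 0.993, -0.122, -0.0]
wrist_force: [-0.1, 0.8, 0.2]
opening: 0.802
grasp_force: 0.0
```

```bash
python3 - <<'E'
from h import *
W=look("s2a",(.446,-.230),.006)
E
```

```text
s2a p [ 0.4465 -0.2289  0.0959] n 3394 circle 446.3 -231.3 r 24.1 mid [ 446.8 -231.3    8.6] ztop 0.0098 shift [-0.2  2.6 96.4]
tips 0.8024245899214653 -0.009069021150779255
```

Call:
move_arm --series '[[[0.8,0,2.5,40,0],[0.8,0,2.5,78,0],[0.8,0,2.5,98,0],[0.8,0,2.5,98,0],[0.8,0,2.5,98,0],[0,0,2.5,98,0],[0,0,2.5,98,0],[0,0,2.5,98,0],[0,0,2.5,98,0],[0,0,2.5,98,0]]]'

```text
time_s: 26.9
eef_pos: [0.4475, -0.2324, 0.0006]
eef_rot: [0.001, 0.993, -0.122, 0.002]
wrist_force: [0.7, 3.2, 7.4]
opening: 0.527
grasp_force: 60.0
```

Call:
move_arm --series '[[[0,0,0,0,0],[0,0,0,-10,0],[0,0,0,-35,0],[0,0,0,-70,0],[0,0,0,-105,0],[0,4,-20,-110,0],[0,10,-55,-110,0],[0,16,-90,-110,0],[0,22,-125,-110,0],[0,28,-160,-110,0]]]'

```text
time_s: 27.73
eef_pos: [0.5127, -0.082, 0.1102]
eef_rot: [0.0, 0.993, -0.122, 0.002]
wrist_force: [0.6, 0.0, -1.1]
opening: 0.524
grasp_force: 61.3
```

Call:
move_arm --series '[[[0,6,-32,0,0],[0,12,-62,0,0],[0,17,-91,0,0],[0,17,-91,0,0],[0,17,-91,0,0],[0,17,-91,0,0],[0,17,-91,0,0],[0,17,-91,0,0],[0,17,-91,0,0],[0,17,-91,0,0]]]'

```text
time_s: 28.57
eef_pos: [0.5499, 0.0002, 0.1079]
eef_rot: [0.0, 0.992, -0.122, -0.0]
wrist_force: [-0.7, 0.4, -0.3]
opening: 0.526
grasp_force: 61.4
```

```bash
python3 - <<'E'
from h import *
T,W,im=held("a2",.01); heldc("a2",-.012,.004); print(shift([*PK,.0435]))
E
```

```text
a2 p [5.499e-01 2.000e-04 1.079e-01] [-0. -0. -1.] op 0.526 gf 61 F [-0.7  0.4 -0.3] to pocket [  0.9  -1.8 107.8]
held n 4082 x [-23.7  21.8] -0.36 y -0.42 z -0.0086
posts [([0.5682, -0.0208, 0.0673], np.int32(111)), ([0.5769, 0.0142, 0.0673], np.int32(109))]
[ 0.9 -1.8 64.3]
```

View pics/a2.png

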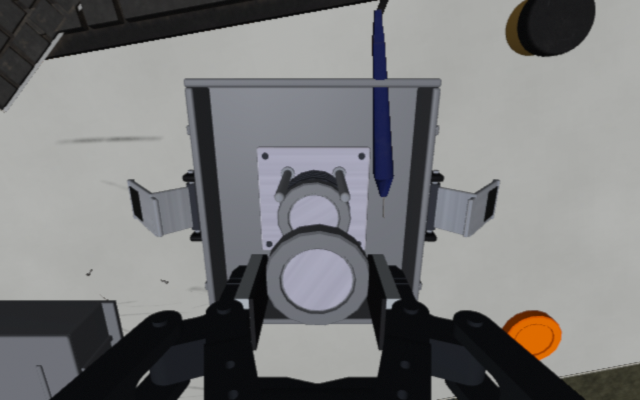

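Call:
move_arm --series '[[[0,1.7,-1.7,10,0],[0,1.7,-1.7,20,0],[0,1.7,-1.7,28,0],[0,1.7,-1.7,32,0],[0,1.7,-1.7,36,0],[0,1.7,-1.7,40,0],[0,1.7,-1.7,45,0],[0,1.7,-1.7,50,0],[0,1.7,-1.7,50,0],[0,1.7,-1.7,50,0]]]'

```text
time_s: 29.45
eef_pos: [0.5519, 0.0024, 0.0575]
eef_rot: [-0.0, 0.993, -0.122, -0.0]
wrist_force: [0.1, 0.7, -0.4]
opening: 0.527
grasp_force: 61.4
```

Call:
move_arm --series '[[[0,0,0,5,0],[0,0,0,9,0],[0,0,0,11.5,0],[0,0,0,12,0],[0,0,0,12,0],[0.65,0,0,12,0],[0.65,0,0,12,0],[0.65,0,0,12,0],[0.65,0,0,12,0],[0.65,0,0,5,0]]]'

```text
time_s: 30.28
eef_pos: [0.5511, 0.0025, 0.0519]
eef_rot: [-0.0, 0.993, -0.122, -0.001]
wrist_force: [-1.1, -0.4, -0.4]
opening: 0.653
grasp_force: 0.0
```

Call:
move_arm --series '[[[0.65,0,0,-20,0],[0.65,0,0,-55,0],[0.65,0,0,-90,0],[0.65,0,0,-110,0],[0.65,0,0,-110,0],[0.7,6,37,-110,0],[0.8,12,74,-110,0],[0.8,19,111,-110,0],[0.8,25,148,-110,0],[0.8,31,185,-110,0]]]'

```text
time_s: 31.12
eef_pos: [0.5368, -0.1861, 0.1626]
eef_rot: [-0.0, 0.993, -0.122, -0.0]
wrist_force: [2.1, -0.5, 0.6]
opening: 0.801
grasp_force: 0.0
```

Call:
move_arm --series '[[[0.8,6,37,0,0],[0.8,12,74,0,0],[0.8,18,111,0,0],[0.8,25,148,0,0],[0.8,31,185,15,0],[0.8,37,222,35,0],[0.8,43,255,60,0],[0.8,45,269,65,0],[0.8,45,269,65,0],[0.8,45,269,65,0]]]'

```text
time_s: 31.95
eef_pos: [0.5154, -0.4563, 0.0968]
eef_rot: [-0.001, 0.992, -0.122, -0.001]
wrist_force: [0.5, 1.0, 0.6]
opening: 0.799
grasp_force: 0.0
```

```bash
python3 - <<'E'
from h import *
W=look("s3a",(.515,-.457),.006)
c=cal("top"); im,d=camera("top"); Wt=cloud("top",d,c); m=np.hypot(Wt[...,0]-PK[0],Wt[...,1]-PK[1])<.014; print("stack top",np.nanpercentile(Wt[m][:,2],[5,50,95]))
for t in["spacer1_mid","lens_cap_mid"]:
    for r in outline_of(t,"top")[:6]: print(t,round(r["conf"],2),np.nanmedian(Wt[r["region"]],0).round(3))
E
```

```text
s3a p [ 0.5154 -0.4563  0.0968] n 3332 circle 513.9 -457.1 r 24.1 mid [ 514.3 -457.1    8.6] ztop 0.0097 shift [-1.9  2.  98. ]
tips 0.7989235941548785 -0.008960475901897564
stack top [0.05106589 0.05474032 0.05850223]
```

Call:
move_arm --series '[[[0.8,-1.5,1.5,40,0],[0.8,-1.5,1.5,78,0],[0.8,-1.5,1.5,98,0],[0.8,-1.5,1.5,98,0],[0.8,-1.5,1.5,98,0],[0,-1.5,1.5,98,0],[0,-1.5,1.5,98,0],[0,-1.5,1.5,98,0],[0,-1.5,1.5,98,0],[0,-1.5,1.5,98,0]]]'

```text
time_s: 32.98
eef_pos: [0.5162, -0.4594, 0.0039]
eef_rot: [0.002, 0.993, -0.122, 0.002]
wrist_force: [-0.2, 0.7, 5.6]
opening: 0.522
grasp_force: 60.2
```

Call:
move_arm --series '[[[0,0,0,0,0],[0,0,0,-10,0],[0,0,0,-35,0],[0,0,0,-70,0],[0,0,0,-105,0],[0,-3,-18,-115,0],[0,-9,-54,-115,0],[0,-15,-90,-115,0],[0,-21,-126,-115,0],[0,-27,-162,-115,0]]]'

```text
time_s: 33.82
eef_pos: [0.5277, -0.2931, 0.1173]
eef_rot: [0.001, 0.993, -0.122, 0.001]
wrist_force: [0.5, 0.1, -0.9]
opening: 0.517
grasp_force: 61.1
```

Call:
move_arm --series '[[[0,-6,-36,0,0],[0,-12,-73,0,0],[0,-18,-110,0,0],[0,-24,-147,0,0],[0,-30,-184,0,0],[0,-36,-221,0,0],[0,-42,-258,0,0],[0,-48,-292,0,0],[0,-48,-292,0,0],[0,-48,-292,0,0]]]'

```text
time_s: 34.65
eef_pos: [0.552, 0.0027, 0.1168]
eef_rot: [0.0, 0.993, -0.12, 0.002]
wrist_force: [0.9, -0.0, -1.1]
opening: 0.519
grasp_force: 61.2
```

```bash
python3 - <<'E'
from h import *
T,W,im=held("a3",.01); heldc("a3",-.010,.004); print(shift([*PK,.0555]))
E
```

```text
a3 p [0.552  0.0027 0.1168] [ 3.e-03 -8.e-04 -1.e+00] op 0.519 gf 61 F [ 0.9 -0.  -1.1] to pocket [ -1.3  -0.4 116.5]
held n 597 x [-24.3  20.2] -1.59 y -6.34 z -0.0063
posts [([0.577, 0.0142, 0.0675], np.int32(100)), ([0.5682, -0.0206, 0.0674], np.int32(100))]
[-1.2 -0.4 61. ]
```

```bash
python3 - <<'E'
from h import *
T=np.load("a3T.npy"); im=cv2.imread("pics/a3.png")
m=(np.hypot(T[...,0],T[...,1])<.022)&(T[...,2]>-.02)&(T[...,2]<.02)
P=T[m]; A=np.c_[P[:,:2],np.ones(len(P))]; s=np.linalg.lstsq(A,P[:,2],rcond=None)[0]; print(len(P),s.round(4))
k=abs(A@s-P[:,2])<.002; s=np.linalg.lstsq(A[k],P[k,2],rcond=None)[0]; print(k.mean(),s.round(4))
m=(np.hypot(T[...,0],T[...,1])<.03)&(abs(T[...,2]-(T[...,0]*s[0]+T[...,1]*s[1]+s[2]))<.002)&(abs(T[...,1])<.015)
print(np.percentile(T[m][:,0],[.5,99.5]))
cv2.imwrite("pics/a3c.png",cv2.resize(im[130:400,160:480],None,fx=2,fy=2))
E
```

```text
7146 [ 0.0364  0.0227 -0.0046]
0.9090400223901484 [ 0.0039  0.0071 -0.0047]
[-0.02463156  0.02099866]
```

View pics/a3c.png

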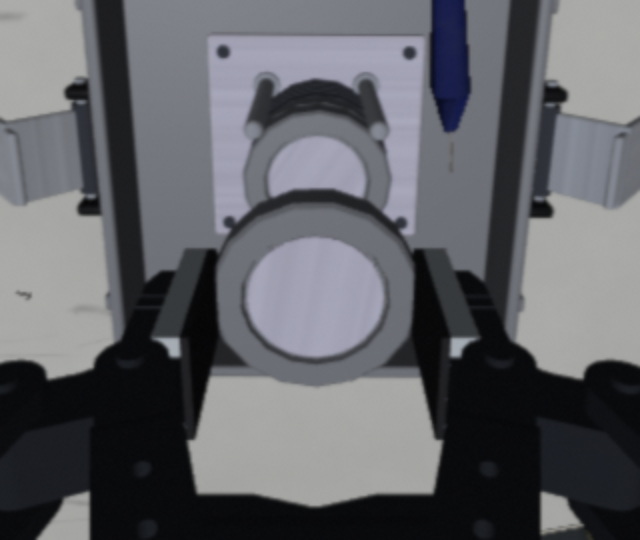

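Call:
move_arm --series '[[[0,0.5,-0.4,10,0],[0,0.5,-0.4,20,0],[0,0.5,-0.4,28,0],[0,0.5,-0.4,34,0],[0,0.5,-0.4,38,0],[0,0.5,-0.4,42,0],[0,0.5,-0.4,45,0],[0,0.5,-0.4,47,0],[0,0.5,-0.4,47,0],[0,0.5,-0.4,47,0]]]'

```text
time_s: 35.53
eef_pos: [0.552, 0.0013, 0.0679]
eef_rot: [0.0, 0.993, -0.122, 0.0]
wrist_force: [1.2, 0.3, -1.2]
opening: 0.515
grasp_force: 61.1
```

Call:
move_arm --series '[[[0,0,0,4,0],[0,0,0,7,0],[0,0,0,8.5,0],[0,0,0,8.5,0],[0,0,0,8.5,0],[0.65,0,0,8.5,0],[0.65,0,0,8.5,0],[0.65,0,0,8.5,0],[0.65,0,0,8.5,0],[0.65,0,0,3,0]]]'

```text
time_s: 36.37
eef_pos: [0.5508, 0.0014, 0.0639]
eef_rot: [-0.0, 0.993, -0.122, -0.001]
wrist_force: [-0.3, -0.5, -0.2]
opening: 0.654
grasp_force: 0.0
```

Call:
move_arm --series '[[[0.65,0,0,-20,0],[0.65,0,0,-55,0],[0.65,0,0,-90,0],[0.65,0,0,-100,0],[0.65,0,0,-100,0],[0.7,-2,38,-100,0],[0.8,-4,78,-100,0],[0.8,-5,118,-100,0],[0.8,-7,158,-100,0],[0.8,-9,198,-100,0]]]'

```text
time_s: 37.2
eef_pos: [0.4935, -0.1896, 0.1633]
eef_rot: [-0.001, 0.993, -0.121, -0.001]
wrist_force: [1.5, 0.6, -0.3]
opening: 0.801
grasp_force: 0.0
```

Call:
move_arm --series '[[[0.8,-2,38,0,0],[0.8,-4,78,0,0],[0.8,-6,118,20,0],[0.8,-8,150,45,0],[0.8,-8,167,65,0],[0.8,-8,167,68,0],[0.8,-8,167,68,0],[0.8,-8,167,68,0],[0.8,-8,167,68,0],[0.8,-8,167,68,0]]]'

```text
time_s: 38.03
eef_pos: [0.4481, -0.3482, 0.0979]
eef_rot: [0.001, 0.993, -0.121, 0.001]
wrist_force: [-0.3, -0.9, -0.6]
opening: 0.801
grasp_force: 0.0
```

```bash
python3 - <<'E'
from h import *
W=look("l1",(.446,-.348),.005)
c=cal("top"); im,d=camera("top"); Wt=cloud("top",d,c); m=np.hypot(Wt[...,0]-PK[0],Wt[...,1]-PK[1])<.014; print("stack top",np.nanpercentile(Wt[m][:,2],[5,50,95]))
E
```

```text
l1 p [ 0.4481 -0.3482  0.0979] n 3339 circle 445.2 -350.0 r 24.1 mid [ 445.5 -350.3   10.2] ztop 0.0129 shift [-2.5  2.3 97.9]
tips 0.8009222276789085 -0.00916858996870346
stack top [0.06095481 0.06439953 0.06785363]
```

View pics/l1.png

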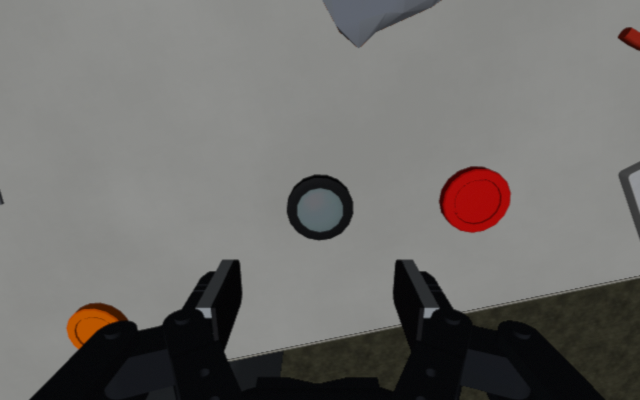

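Call:
move_arm --series '[[[0.8,-2.5,2,40,0],[0.8,-2.5,2,78,0],[0.8,-2.5,2,101,0],[0.8,-2.5,2,101,0],[0.8,-2.5,2,101,0],[0,-2.5,2,101,0],[0,-2.5,2,101,0],[0,-2.5,2,101,0],[0,-2.5,2,101,0],[0,-2.5,2,101,0]]]'

```text
time_s: 38.97
eef_pos: [0.4454, -0.351, -0.0021]
eef_rot: [0.001, 0.993, -0.122, 0.001]
wrist_force: [-1.8, 0.3, 8.4]
opening: 0.531
grasp_force: 64.4
```

Call:
move_arm --series '[[[0,0,0,0,0],[0,0,0,-10,0],[0,0,0,-35,0],[0,0,0,-70,0],[0,0,0,-105,0],[0,1,-20,-120,0],[0,2,-57,-120,0],[0,4,-94,-120,0],[0,6,-131,-120,0],[0,8,-168,-120,0]]]'

```text
time_s: 39.8
eef_pos: [0.4928, -0.1875, 0.117]
eef_rot: [0.0, 0.993, -0.122, 0.001]
wrist_force: [0.8, -0.2, -0.8]
opening: 0.53
grasp_force: 61.4
```

Call:
move_arm --series '[[[0,2,-37,0,0],[0,4,-74,0,0],[0,6,-111,0,0],[0,8,-148,0,0],[0,9,-180,0,0],[0,9,-199,0,0],[0,9,-199,0,0],[0,9,-199,0,0],[0,9,-199,0,0],[0,9,-199,0,0]]]'

```text
time_s: 40.63
eef_pos: [0.5492, 0.0008, 0.1161]
eef_rot: [0.0, 0.992, -0.122, 0.0]
wrist_force: [-0.3, -0.9, -0.1]
opening: 0.532
grasp_force: 61.4
```

```bash
python3 - <<'E'
from h import *
T,W,im=held("a4",.01); heldc("a4",-.012,.004); print(shift([*PK,.066]))
m=(np.hypot(T[...,0],T[...,1])<.032)&(abs(T[...,1])<.014)&(T[...,2]>-.025)&(T[...,2]<.01); print(np.percentile(T[m],[.5,50,99.5],axis=0).round(4))
E
```

```text
a4 p [0.5492 0.0008 0.1161] [ 2.e-04 -3.e-04 -1.e+00] op 0.532 gf 61 F [-0.3 -0.9 -0.1] to pocket [  1.5  -1.6 116. ]
held n 8327 x [-22.6  23.3] 2.3 y 0.21 z -0.0121
posts [([0.5769, 0.0142, 0.0673], np.int32(104)), ([0.5682, -0.0208, 0.0675], np.int32(100)), ([0.5587, -0.0004, 0.063], np.int32(2024))]
[ 1.5 -1.6 50. ]
[[-0.0227 -0.0138 -0.0161]
 [ 0.0054  0.0001 -0.0131]
 [ 0.0236  0.0139 -0.0026]]
```

Call:
move_arm --series '[[[0,1.1,-1.5,10,0],[0,1.1,-1.5,20,0],[0,1.1,-1.5,30,0],[0,1.1,-1.5,38,0],[0,1.1,-1.5,42,0],[0,1.1,-1.5,45,0],[0,1.1,-1.5,48,0],[0,1.1,-1.5,50,0],[0,1.1,-1.5,50,0],[0,1.1,-1.5,50,0]]]'

```text
time_s: 41.52
eef_pos: [0.551, 0.0031, 0.066]
eef_rot: [0.0, 0.993, -0.122, 0.0]
wrist_force: [1.1, -0.4, -1.0]
opening: 0.533
grasp_force: 61.4
```

Call:
move_arm --series '[[[0,0,0.9,0,0],[0,0,0.9,1.5,0],[0,0,0.9,3,0],[0,0,0.9,3.2,0],[0,0,0.9,3.2,0],[0.65,0,0.9,3.2,0],[0.65,0,0.9,3.2,0],[0.65,0,0.9,3.2,0],[0.65,0,0.9,3.2,0],[0.65,0,0.9,-2,0]]]'

```text
time_s: 42.35
eef_pos: [0.5498, 0.0023, 0.0671]
eef_rot: [-0.0, 0.993, -0.122, -0.001]
wrist_force: [0.1, -0.6, -0.8]
opening: 0.648
grasp_force: 0.0
```

Call:
move_arm --series '[[[0.65,0,0,-20,0],[0.65,0,0,-55,0],[0.65,0,0,-90,0],[0.65,0,0,-130,0],[0.65,0,0,-150,0],[0.65,0,0,-150,0],[0.65,0,0,-150,0],[0.65,0,0,-150,0],[0.65,0,0,-150,0],[0.65,0,0,-150,0]]]'

```text
time_s: 43.18
eef_pos: [0.5496, 0.0024, 0.216]
eef_rot: [-0.0, 0.993, -0.122, -0.002]
wrist_force: [-0.5, -0.3, 0.0]
opening: 0.649
grasp_force: 0.0
```

```bash
python3 - <<'E'
from h import *
p,M,o=tool(); c=cal("wrist"); im,d=camera("wrist"); W=cloud("wrist",d,c); cv2.imwrite("pics/f1.png",im)
m=(W[...,2]>.0715)&(W[...,2]<.085)&(np.hypot(W[...,0]-PK[0],W[...,1]-PK[1])<.04); P=W[m]
print(p,cv2.minEnclosingCircle((P[:,:2]*1000).astype(np.float32)),np.percentile(P[:,2],[5,50,98]))
r=np.hypot(P[:,0]-PK[0],P[:,1]-PK[1]); k=r>.0185; A=np.c_[P[k][:,:2]-PK,np.ones(k.sum())]; print(k.sum(),np.linalg.lstsq(A,P[k,2],rcond=None)[0])
cv2.imwrite("pics/f1c.png",im[60:330,120:520])
print("lid handle",shift([.4420,.2868,.06]))
E
```

```text
[0.54956897 0.00236115 0.2160065 ] ((550.13525390625, 1.303865671157837), 23.853628158569336) [0.07228756 0.07410137 0.07770939]
886 [-0.00279233 -0.00070628  0.07318864]
lid handle [-172.9 -250.   156.7]
```

View pics/f1c.png

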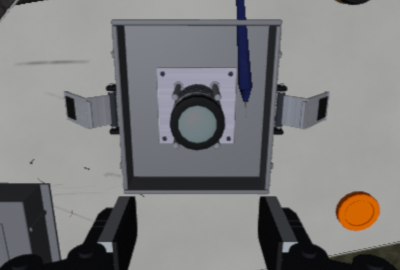

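Call:
move_arm --series '[[[0.5,-20,-30,0,0],[0.5,-43,-62,0,0],[0.5,-66,-95,0,0],[0.5,-89,-128,0,0],[0.5,-112,-161,0,0],[0.5,-135,-194,10,0],[0.5,-158,-227,20,0],[0.5,-173,-250,40,0],[0.5,-173,-250,40,0],[0.5,-173,-250,40,0]]]'

```text
time_s: 44.07
eef_pos: [0.4411, 0.2874, 0.1757]
eef_rot: [0.001, 0.993, -0.12, -0.002]
wrist_force: [0.0, -1.4, 0.6]
opening: 0.5
grasp_force: 0.0
```

```bash
python3 - <<'E'
from h import *
p,M,o=tool(); c=cal("wrist"); im,d=camera("wrist"); W=cloud("wrist",d,c); cv2.imwrite("pics/g1.png",im)
m=(W[...,2]>.066)&(W[...,2]<.09)&(abs(W[...,0]-.442)<.07)&(abs(W[...,1]-.287)<.05); P=W[m]
r=cv2.minAreaRect((P[:,:2]*1000).astype(np.float32)); print(p,r,np.percentile(P[:,2],[5,50,98])); print(shift([r[0][0]/1000,r[0][1]/1000,.057]), np.degrees(np.arctan2(M[1,0],M[0,0])))
E
```

```text
[0.44110805 0.2874093  0.17571556] ((441.41632080078125, 286.1426086425781), (13.985737800598145, 98.431884765625), 76.31612396240234) [0.07564745 0.07872632 0.08037571]
[ -0.7   0.6 119.8] -13.798611755503432
```

Call:
move_arm --series '[[[0.5,-0.7,0.6,40,0],[0.5,-0.7,0.6,80,0],[0.5,-0.7,0.6,110,0],[0.5,-0.7,0.6,119,0],[0.5,-0.7,0.6,119,0],[0,-0.7,0.6,119,0],[0,-0.7,0.6,119,0],[0,-0.7,0.6,119,0],[0,-0.7,0.6,119,0],[0,-0.7,0.6,119,0]]]'

```text
time_s: 44.95
eef_pos: [0.4447, 0.2866, 0.0615]
eef_rot: [-0.001, 0.993, -0.122, 0.002]
wrist_force: [1.0, -1.8, 6.7]
opening: 0.15
grasp_force: 60.5
```

Call:
move_arm --series '[[[0,0,0,0,0],[0,0,0,-5,0],[0,0,0,-15,0],[0,0,0,-30,0],[0,0,0,-55,0],[0,0,0,-80,0],[0,0,0,-110,0],[0,0,0,-135,0],[0,0,0,-148,0],[0,0,0,-150,0]]]'

```text
time_s: 45.78
eef_pos: [0.444, 0.287, 0.2132]
eef_rot: [-0.002, 0.993, -0.122, 0.003]
wrist_force: [0.8, -0.2, -2.3]
opening: 0.146
grasp_force: 59.2
```

Call:
move_arm --series '[[[0,15,22,0,0],[0,38,54,0,0],[0,61,86,0,0],[0,84,119,0,0],[0,107,152,0,0],[0,130,185,0,0],[0,150,214,0,0],[0,165,235,0,0],[0,175,249,0,0],[0,175,249,0,0]]]'

```text
time_s: 46.62
eef_pos: [0.5523, -0.0012, 0.2079]
eef_rot: [0.001, 0.992, -0.124, -0.0]
wrist_force: [-0.4, -0.2, -2.8]
opening: 0.146
grasp_force: 59.3
```

Call:
move_arm --series '[[[0,0,0,10,0],[0,0,0,30,0],[0,0,0,50,0],[0,0,0,65,0],[0,0,0,65,0],[0,0,0,65,0],[0,0,0,65,0],[0,0,0,65,0],[0,0,0,65,0],[0,0,0,65,0]]]'

```text
time_s: 47.45
eef_pos: [0.5525, 0.0023, 0.1448]
eef_rot: [0.0, 0.993, -0.122, 0.001]
wrist_force: [-0.2, -0.6, -2.7]
opening: 0.149
grasp_force: 59.3
```

```bash
python3 - <<'E'
from h import *
p,M,o=tool(); c=cal("wrist"); im,d=camera("wrist"); W=cloud("wrist",d,c); cv2.imwrite("pics/g2.png",im)
T=(W-p)@M
m=(abs(T[...,2]+.008)<.012)&(abs(T[...,0])<.1)&(abs(T[...,1])<.1)   # lid top ~8 mm below TCP
m=(abs(T[...,2]-.0085)<.006)&(abs(T[...,0])<.1)&(abs(T[...,1])<.1); P=T[m]
print(p,np.degrees(np.arctan2(M[1,0],M[0,0])),"lid top in tool",cv2.minAreaRect((P[:,:2]*1000).astype(np.float32)),np.median(P[:,2]),o["opening"],shift([*PK,.097]))
E
```

```text
[0.55250848 0.00225637 0.14478949] -13.982499425294476 lid top in tool ((23.046241760253906, 2.3249435424804688), (113.29441833496094, 135.8482208251953), 0.10779204964637756) 0.014155220664553549 0.14919754801395888 [-1.3  0.6 47.6]
```

View pics/g2.png

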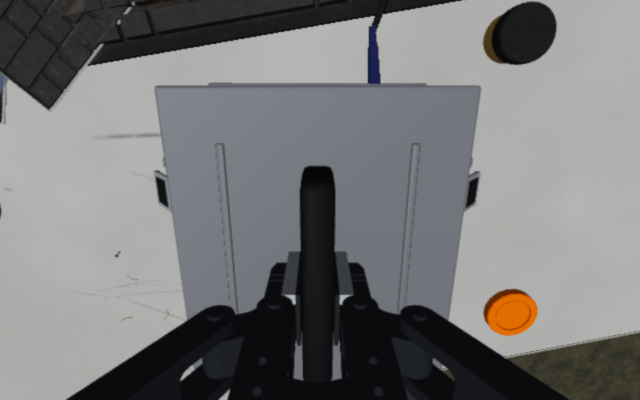

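```bash
python3 - <<'E'
from h import *
p,M,o=tool(); c=cal("wrist"); im,d=camera("wrist"); W=cloud("wrist",d,c); T=(W-p)@M
m=(abs(T[...,2]-.0145)<.008)&(abs(T[...,0]-.04)<.06)&(abs(T[...,1])<.1); P=T[m]
A=np.c_[P[:,:2],np.ones(len(P))]; s=np.linalg.lstsq(A,P[:,2],rcond=None)[0]; print("tilt",s)
f=P[abs(P[:,1])<.05]; print("front edge x",np.percentile(f[:,0],[99,99.8]))
b=(P[:,0]>.03)&(P[:,0]<.07); print("sides y",np.percentile(P[b][:,1],[.3,99.7]))
ys=np.linspace(-.06,.06,9); fx=[np.percentile(P[abs(P[:,1]-y)<.004][:,0],99.5) for y in ys]; print("yaw of front",np.polyfit(ys,fx,1))
h=(T[...,2]<-.008)&(T[...,2]>-.03)&(abs(T[...,1])<.012)&(T[...,0]>.02)&(T[...,0]<.08); q=T[h]; print("handle",len(q),np.percentile(q[:,0],[99,99.8]),np.percentile(q[:,1],[1,99]),np.median(q[:,2])); print(p,shift([*PK,.1015]))
E
```

```text
tilt [ 0.00564618 -0.00189495  0.016192  ]
front edge x [0.08055825 0.08099296]
sides y [-0.07040834  0.07199777]
yaw of front [0.00134439 0.0809405 ]
handle 2362 [0.04618686 0.04642085] [-0.00613932  0.00751594] -0.01697804689404069
[0.55240242 0.00220405 0.14460636] [-1.1  0.6 42.9]
```

Call:
move_arm --series '[[[0,2.2,0,8,0],[0,2.2,0,16,0],[0,2.2,0,24,0],[0,2.2,0,31,0],[0,2.2,0,36,0],[0,2.2,0,39,0],[0,2.2,0,41,0],[0,2.2,0,42,0],[0,2.2,0,42,0],[0,2.2,0,42,0]]]'

```text
time_s: 48.38
eef_pos: [0.5544, 0.0016, 0.1021]
eef_rot: [0.0, 0.993, -0.122, 0.0]
wrist_force: [-0.2, 0.1, -2.9]
opening: 0.149
grasp_force: 59.3
```

Call:
move_arm --series '[[[0,0,0,0.7,0],[0,0,0,1.2,0],[0,0,0,1.2,0],[0,0,0,1.2,0],[0.5,0,0,1.2,0],[0.5,0,0,1.2,0],[0.5,0,0,1.2,0],[0.5,0,0,1.2,0],[0.5,0,0,0,0],[0.5,0,0,-20,0]]]'

```text
time_s: 49.22
eef_pos: [0.5513, 0.0022, 0.1184]
eef_rot: [-0.0, 0.993, -0.122, -0.003]
wrist_force: [-0.1, 1.2, -0.4]
opening: 0.5
grasp_force: 0.0
```

Call:
move_arm --series '[[[0.5,0,0,-20,0],[0.5,0,0,-55,0],[0.5,0,0,-90,0],[0.5,0,0,-105,0],[0.5,0,0,-105,0],[0.5,0,0,-105,0],[0.5,0,0,-105,0],[0.5,0,0,-105,0],[0.5,0,0,-105,0],[0.5,0,0,-105,0]]]'

```text
time_s: 50.05
eef_pos: [0.5534, 0.0018, 0.2254]
eef_rot: [-0.0, 0.993, -0.122, -0.001]
wrist_force: [0.2, -0.3, 0.5]
opening: 0.502
grasp_force: 0.0
```

```bash
python3 - <<'E'
from h import *
p,M,o=tool(); c=cal("wrist"); im,d=camera("wrist"); W=cloud("wrist",d,c); cv2.imwrite("pics/z1.png",im)
print(p,lidfit(W))
m=(W[...,2]>.105)&(W[...,2]<.14)&(abs(W[...,0]-.55)<.12)&(abs(W[...,1])<.12); P=W[m]
print("handle",cv2.minAreaRect((P[:,:2]*1000).astype(np.float32)),np.percentile(P[:,2],[50,98]))
m=(W[...,2]>.07)&(W[...,2]<.1)&(np.hypot(W[...,0]-.55,W[...,1])<.1); P=W[m]; print("tilt",np.linalg.lstsq(np.c_[P[:,:2]-PK,np.ones(len(P))],P[:,2],rcond=None)[0])
E
```

```text
[0.55344177 0.0017963  0.22543595] ((550.5, 1.6), (149, 169), 75.92, np.float64(0.0852))
handle ((550.9745483398438, 1.545827865600586), (13.993468284606934, 99.15408325195312), 76.04656219482422) [0.11870728 0.12032657]
tilt [-0.00021126 -0.00017209  0.08528113]
```

View pics/z1.png

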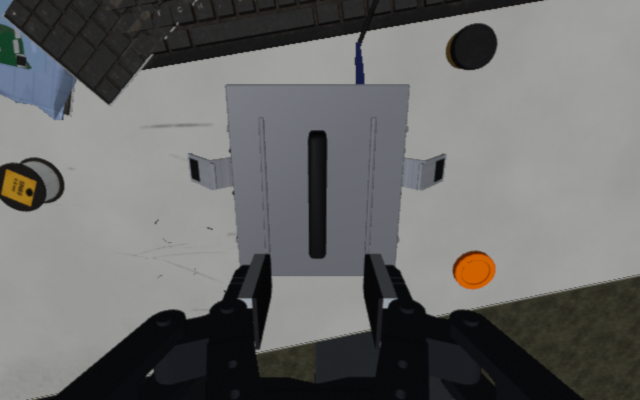

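The picture shows the lid back on the crate: handle centre (551.0, 1.5) mm against pocket (551.1, 1.9), level and square. Both clips are open at (205,170) and (430,170), and the arm is clear of everything.

```bash
python3 -c "
from bench import order
print(order.hand_in())"
```

```text
the job is handed in; nothing more can be done
None
```

I handed the job in at about 50 s. The heat sink, all three spacers and the lens cap (lens up) are stacked flat between the posts. The lid is back square on the rim within about 1 mm by camera, both clips look open, and the jar and reel were not touched. The hand-in call returned no verdict.

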